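# Close, pin and squeeze the glue-up clamp

### The job

A dark strip of frame moulding lies in the open glue-up clamp. Swing the hinged jaw shut against the strip, take the long pin (not the short one) from the rack and push it down through the tongue of the jaw into the clamp bed until its head is down on the tongue; then squeeze the two jaws together on the strip with the gripper and finish while still squeezing. Leave the short pin in its hole and leave the tack tin and the lidded porcelain pot where they stand.

Things in the scene. Friction and masses are not known exactly. Their poses are not given: they have to be found in the camera images.
- clamp: glue-up clamp, screwed to the worktop (cannot move): a light wooden bed 50 (x) x 150 (y) x 25 mm high, origin under its centre on the worktop, z up. A fixed wooden jaw, x +11 to +25 mm, y -37 to +60 mm, z 25 to 49 mm, stands on its +x side; the strip lies on the bed between x -11 and +11 mm; the swinging jaw is on the -x side. Two small steel screw ears (4 mm thick) stick out at +x as far as x = +46 mm at y = +-55 mm
- jaws_mid (a point): fixed point on the clamp midway between the closed jaws, x = 0, y = 0, z = 49 mm (fixed jaw's top), axes as the clamp's. Shut, the two jaws are 50 mm wide over their outer faces (x -25 to +25 mm); both outer faces are flat and bare from z = 26 to 49 mm
- jaw (a joint): angle of the swinging jaw about its vertical hinge, rad: 0 = shut, face flat against the 22 mm strip; grows as its free end swings out toward -x of the clamp. Stiff hinge (about 0.12 N m of friction), stays where it is left, no spring; pushing its flat outer face near the free end toward the clamp's +x closes it. It cannot go below -0.04
- jaw_hinge (a point): top of the jaw's hinge axis, 50 mm above the worktop, at x = -18, y = +57 mm of the clamp
- jaw_face (a point): point on the jaw's outer flat face, 80 mm from the hinge along the jaw and half-way up (38 mm above the worktop), a good place to push; moves with the jaw. The point's axes turn with the jaw: +x is the closing direction, -y runs from hinge to free end. The wooden jaw is 14 mm thick, z 26 to 50 mm, and ends 95 mm from the hinge
- jaw_hole (a point): centre of the 13 mm through hole in the steel tongue at the jaw's free end, at the top of the tongue (39 mm above the worktop; tongue 12 mm thick, 32 mm square); moves with the jaw
- bed_hole (a point): centre of the mouth of the 13 mm vertical hole in the clamp bed, 25 mm above the worktop, open to the worktop below, at x = -9, y = -55 mm of the clamp; directly under the tongue's hole when the jaw is shut. Both 13 mm holes have a 3 mm chamfer
- strip: dark wooden moulding strip 22 x 74 x 18 mm (clamp x, y, z) lying loose on the bed between the jaws and two low lips; origin under its centre
- pin_rack: wooden rack 100 (x) x 40 (y) x 24 mm high, fixed to the worktop, origin under its centre; its two pin holes, 18 mm deep, lie at x = -28 and +28 mm, either pin in either hole
- long_pin_head (a point): centre of the head of the long steel pin, which stands upright in the rack. Head: a plain cylinder 22 mm across, 18 mm high. Shank 10 mm across, 36 mm long with a foot tapered to 5 mm over its last 6 mm; its tip is 45 mm below this point. Head top 60 mm above the worktop in the rack. Fully in, its head rests on the tongue and the head centre is 48 mm above the worktop. About 40 g
- long_pin_tip (a point): tip of the long pin's shank, on its axis, z up toward the head
- short_pin_head (a point): centre of the head of the short pin in the other rack hole: same head and thickness, shank only 22 mm, head top 46 mm above the worktop
- tack_tin: round tin 64 mm across, 29 mm high, origin under its centre (bystander)
- seal_paste: lidded porcelain pot 74 mm across, 42 mm high, origin under its centre (bystander)

How it is judged:
By the outcome, as a careful person would: the job done as asked, in the order asked, and still so for the second after the job is handed in, while the arm keeps its last pose, push and grip.
It also fails if it takes over 48 s, if anything falls off the work surface, if the arm or the gripper's body presses on something with over 40 N, if the wrist force passes 120 N, or if a joint passes its speed limit or range.

### The arm

A 6-joint arm with a two-finger parallel gripper is mounted at the origin on a cart in front of the work surface, level with it; the furniture and walls round the work are solid. World frame = base frame: x ahead of the robot, y to its left, z up, the work surface at z = 0. Lengths are in m, angles in rad, forces in N, time in s.
With the tool pointing down it reaches from about 0.3 to 0.95 m from the base axis. Payload 3.1 kg.
Tool frame: the origin (TCP) lies midway between the tips of the shut fingers; the grasp point (between the pads) lies pinch_z behind it (pinch_z is the distance from the TCP to the grasp point, in m); z points along the fingers, y is the line along which they close (so a half turn about z gives the same grasp; the last joint's range is limited). The gripper opens to 85 mm and grips with 20 to 120 N. Pads are 22 mm wide; open, the fingers measure 114 mm over their backs; the gripper's body (76 mm by 85 mm) begins 54 mm behind the grasp point. The pads swing forward as they close: fully open they stand 13 mm farther back than shut.
Start: joints at [1.113, 0.308, 1.634, -0, 1.2, -0.07], TCP at [0.236, 0.579, 0.231] pointing down, gripper open.
Joint ranges: [-3.06, 3.06], [-0.79, 1.96], [0.05, 2.63], [-1.19, 4.34], [0.05, 2.64], [-2.94, 2.94]. Speed limits (rad/s): [2.79, 2.79, 3.14, 3.14, 3.14, 3.14].

### API

Orientations are given as a unit quaternion [x, y, z, w].
In Python, from bench import sense, read_camera, camera_info, hand_in, pinch_z gives the robot as it stands. The module is installed in compiled form; this text tells all that it offers.
- The arm moves only by the tool send_rows, never from a script. Its arguments are lists of equal length, an entry for each row: "linear": the shift along the tool's x, y, z in mm, a list of three; "delta_rot": the turn, a rotation vector about the tool's x, y, z in degrees, a list of three; "fingers": the closure in counts, from 0 (fully open) to 255 (shut). In form: {"linear": [[x, y, z], ...], "delta_rot": [[ax, ay, az], ...], "fingers": [fingers, ...]}. A call has 1 to 12 rows; each row is the pose to reach, as a shift and turn from the pose commanded when the call began, along the tool's axes at that moment; what a row does not reach only later rows make up. A row lasts 1/10 s, in which the tool goes at most 50 mm and 8.59 degrees, less where a joint would pass 70% of its speed; a pose out of reach is approached as far as the arm can. A call with a gripper value outside its range is refused whole. The fingers move at their own pace and stop on an object; the grip force is fixed at half the most. Time passes only in rows, so rows that repeat a pose let the fingers close. It gives the time, the measured TCP pose, the force, the opening and the grip force at its end, in the units of the state.
- sense(): the state, without advancing time (a new reading comes with each control period).
- read_camera(name): name is "scene" or "top" or "wrist"; returns (picture, depth): 384x512x3 uint8, red, green, blue; 384x512 float32, m along the optical axis (not along the pixel's ray), 0 where there is no reading.
- camera_info(name): a dict with "fovy" (degrees; the focal length in pixels is half the picture's height over the tangent of half this angle, whatever the lens; pixels are square), "cx", "cy" (the principal point, pixels), "T" (4x4, takes a point from camera to world coordinates); the wrist camera has in their place "hand_eye" (4x4, takes a point from camera to tool coordinates, whose origin is the TCP and whose axes are the flange's). Camera axes: x right, y down, z forward; pixel columns grow to the right and rows downward; lengths in m; the calibration is good to about 2 mm. A picture is of the moment at which its call begins: read the wrist's pose just before it. camera_info takes no time and is no camera call.
- hand_in(): hands the job in; it is judged then, once.
The state is a dict: "time": time; "joints": joint angles; "qvel": joint speeds; "joint_efforts": joint torques, N m; "ee_pos": TCP position; "ee_rot": TCP orientation; "force": force on the tool from outside, world axes, zero at the start; "wrist_torque": the same for the moment, N m; "grip_width": opening from 0.0 (shut) to 1.0 (fully open); "finger_force": force on a finger pad.
Only numpy, scipy, OpenCV 4.12 (cv2) and the standard library are available. Lean on these libraries where they do the work, as an engineer would, in place of code of your own. Each camera call takes 0.05 s, during which the arm holds its last target. There are 200 camera calls.

## Working session

There is one attempt and no reset: what is moved stays moved. The work goes in short steps, Python scripts to look and compute and a tool call to move; the robot and the scene stay as the last step left them, time stands still between calls to the robot, and variables do not carry over. Pictures are saved under pics/ and viewed, at most 10 in all, crops included, and the job is handed in when it is done.

Besides the shell and the picture viewer there is one more tool, called after "Emit:" as name(argument=value, ...) on one line, values as JSON. send_rows: Moves the arm, as the interface text tells. Its arguments: {"type":"object","properties":{"linear":{"type":"array","items":{"type":"array","items":{"type":"number"}}},"delta_rot":{"type":"array","items":{"type":"array","items":{"type":"number"}}},"fingers":{"type":"array","items":{"type":"number"}}},"required":["linear","delta_rot","fingers"]}

```bash
mkdir -p pics
cat > h.py <<'E'
import numpy as np, cv2
from bench import *
from scipy.spatial.transform import Rotation as R
def cam(n):
    s=sense(); p,d=read_camera(n); i=camera_info(n)
    if n=='wrist':
        T=np.eye(4);T[:3,:3]=R.from_quat(s['ee_rot']).as_matrix();T[:3,3]=s['ee_pos'];T=T@i['hand_eye']
    else: T=np.array(i['T'])
    np.savez(f'{n}.npz',p=p,d=d,T=T,f=192/np.tan(np.radians(i['fovy'])/2),c=[i['cx'],i['cy']])
    return p,d
def ray(n,u,v):
    z=np.load(f'{n}.npz');r=np.array([(u-z['c'][0])/z['f'],(v-z['c'][1])/z['f'],1]);return z['T'][:3,3],z['T'][:3,:3]@r,z['d'][int(round(v)),int(round(u))]
def at_z(n,u,v,h):
    o,r,d=ray(n,u,v);return o+r*(h-o[2])/r[2]
def at_d(n,u,v):
    o,r,d=ray(n,u,v);return o+r*d
E
python3 - <<'E'
from h import *
np.set_printoptions(precision=4,suppress=True)
print(sense(),pinch_z() if callable(pinch_z) else pinch_z)
for n in ['top','scene']:
    p,d=cam(n);cv2.imwrite(f'pics/{n}1.png',cv2.resize(p[:,:,::-1],(800,600)))
    print(n,np.load(n+'.npz')['T'],np.load(n+'.npz')['f'],np.load(n+'.npz')['c'])
print(camera_info('wrist'))
E
```

```text
{'time': 0.0, 'joints': array([ 1.1133,  0.309 ,  1.6352, -0.    ,  1.1997, -0.0697]), 'qvel': array([ 0.0004, -0.0014,  0.0004, -0.0009, -0.    , -0.0003]), 'joint_efforts': array([ -0.0004, -41.5256, -27.6663,   0.    ,   0.0103,   0.    ]), 'ee_pos': array([0.236 , 0.5778, 0.23  ]), 'ee_rot': array([ 0.1927,  0.9813, -0.0011, -0.0003]), 'force': array([ 0.0484, -1.2719, -0.5905]), 'wrist_torque': array([-0.0195,  0.0126, -0.0106]), 'finger_force': 0.0, 'grip_width': 1.0009081405881646} 0.0187
top [[-0.0131 -0.9974  0.0706  0.4023]
 [-0.9997  0.0146  0.0214  0.2231]
 [-0.0223 -0.0703 -0.9973  0.9005]
 [ 0.      0.      0.      1.    ]] 396.76098551677075 [261.0156 191.6816]
scene [[-0.9073 -0.293   0.3015  0.2373]
 [-0.4201  0.6584 -0.6245  0.7705]
 [-0.0155 -0.6933 -0.7205  0.6781]
 [ 0.      0.      0.      1.    ]] 463.69815202544765 [248.6529 197.7398]
{'fovy': 60.852956691064946, 'cx': 254.5683943528046, 'cy': 189.67966487213567, 'hand_eye': array([[-0.0004, -0.9498, -0.3129,  0.0791],
       [ 1.    , -0.0004,  0.0001, -0.0003],
       [-0.0003, -0.3129,  0.9498, -0.1433],
       [ 0.    ,  0.    ,  0.    ,  1.    ]])}
```

View pics/top1.png

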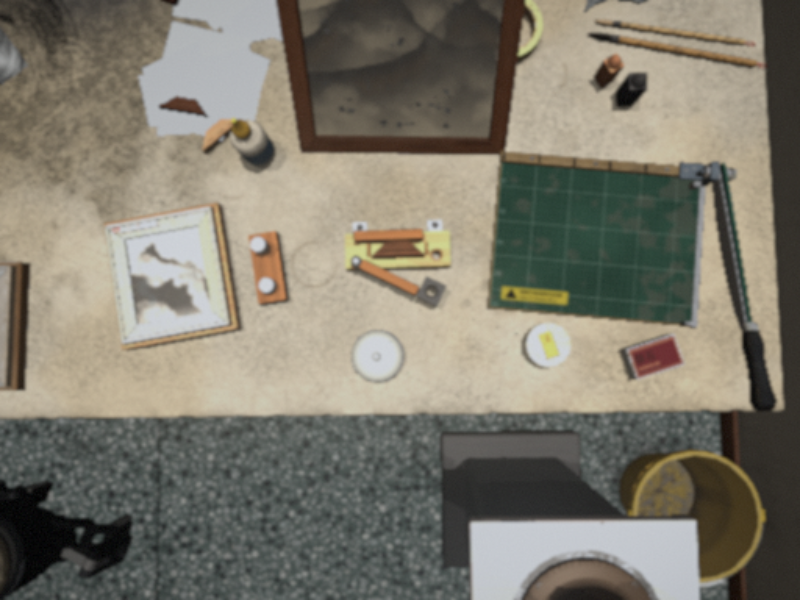

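View pics/scene1.png

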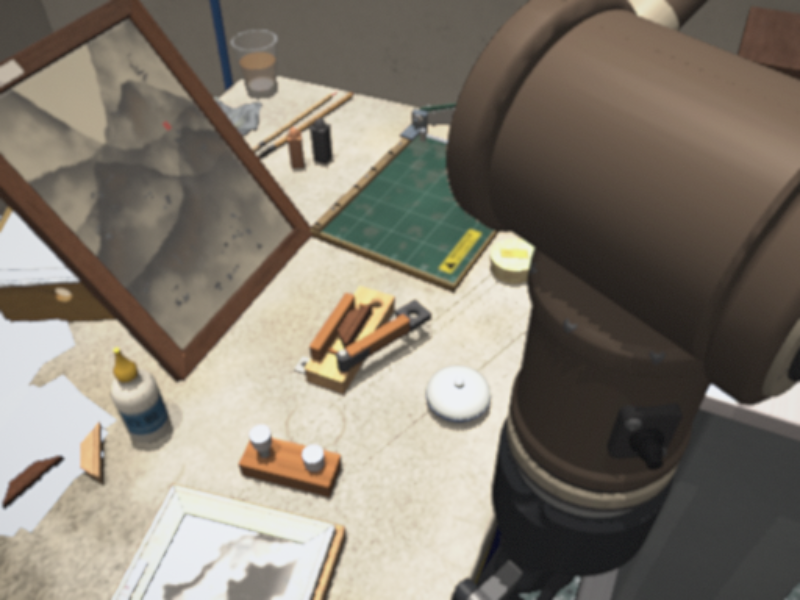

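The top view shows the clamp at (398,250) with its hinge at (355,262) and tongue at (431,291). The rack is at (267,268) with pins at (258,245) and (267,286), the pot at (377,356) and the tin at (547,345). In the scene view the far pin at (260,436) looks taller.

Run:
```python
from h import *
np.set_printoptions(precision=4,suppress=True)
for k,u,v in [('pinfar',258,244),('pinnear',267,286),('tongue',423,284),('hinge',355,261),('fixedjaw',390,236),('jaw',390,278),('ear1',359,226),('ear2',435,224),('pot',377,352),('tin',547,345),('bedL',349,250),('bedR',445,262),('table',320,330),('bedhole',436,255),('hole',431,291)]:
    print('top',k,at_d('top',u*.64,v*.64))
for k,u,v in [('pinfar',260,434),('pinnear',313,453),('tongue',420,313),('hinge',344,355)]:
    print('scene',k,at_d('scene',u*.64,v*.64))
# tri
def tri(a,b):
    o1,r1,_=ray('top',*(np.array(a)*.64));o2,r2,_=ray('scene',*(np.array(b)*.64))
    A=np.c_[r1,-r2];s=np.linalg.lstsq(A,o2-o1,rcond=None)[0];p,q=o1+r1*s[0],o2+r2*s[1];return (p+q)/2,np.linalg.norm(p-q)
print(tri((258,244),(261,434)),tri((267,286),(313,453)))
for n,b in [('top',(220,200,480,320)),('scene',(220,270,460,510))]:
    p=np.load(n+'.npz')['p'];x0,y0,x1,y1=[int(t*.64) for t in b];c=p[y0:y1,x0:x1,::-1]
    s=min(800/c.shape[1],600/c.shape[0]);print(n,x0,y0,s);cv2.imwrite(f'pics/{n}c.png',cv2.resize(c,None,fx=s,fy=s,interpolation=2))
```

```text
top pinfar [0.541  0.4458 0.0618]
top pinnear [0.4843 0.4366 0.048 ]
top tongue [0.4844 0.2201 0.0418]
top hinge [0.5169 0.3137 0.0509]
top fixedjaw [0.5514 0.265  0.0482]
top jaw [0.4924 0.2655 0.0516]
top ear1 [0.5742 0.3122 0.0067]
top ear2 [0.576  0.2011 0.0025]
top pot [0.391  0.2852 0.0402]
top tin [0.3975 0.048  0.0269]
top bedL [0.5361 0.3247 0.0264]
top bedR [0.517  0.1883 0.0245]
top table [0.4234 0.3709 0.0001]
top bedhole [0.5307 0.2003 0.0001]
top hole [ 0.4781  0.2084 -0.0021]
scene pinfar [0.5405 0.4493 0.0618]
scene pinnear [0.4859 0.4395 0.0479]
scene tongue [0.4664 0.2083 0.0404]
scene hinge [0.5139 0.3156 0.0544]
(array([0.5416, 0.4468, 0.0578]), np.float64(0.00019280271756381062)) (array([0.4857, 0.4378, 0.0452]), np.float64(0.002438924814458215))
top 140 128 4.790419161676646
scene 140 172 3.896103896103896
```

View pics/topc.png

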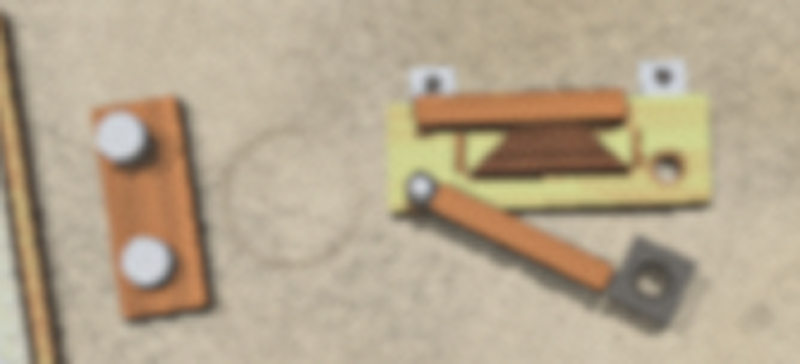

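The crop shows the hinge at (421,187), the bed hole at (667,167), the tongue hole at (651,281) and the long pin's head at (122,137), confirmed by height (0.062 against 0.048).

Run:
```python
from h import *
np.set_printoptions(precision=4,suppress=True)
g=lambda u,v,h:at_z('top',140+(u+.5)/4.79-.5,128+(v+.5)/4.79-.5,h)[:2]
hi=g(421,187,.05);bh=g(667,167,.025);th=g(651,281,.039);e1=g(432,83,.004);e2=g(663,76,.004)
print('hinge',hi,'bedhole',bh,'tong',th,'ears',e1,e2,'pin',g(122,137,.06),g(147,262,.046))
P=np.array([[-18,57],[-9,-55]])/1e3
ang=lambda v:np.degrees(np.arctan2(v[1],v[0]))
a=ang(hi-bh)-ang(P[0]-P[1]); print('clamp yaw',a,'from ears',ang(e1-e2)-90)
c,s=np.cos(np.radians(a)),np.sin(np.radians(a));Rm=np.array([[c,-s],[s,c]])
for w,p in ((hi,P[0]),(bh,P[1])): print('origin',w-Rm@p,np.linalg.norm(hi-bh))
print('bedcorners',[g(*q,.025) for q in ((387,105),(711,95),(392,213),(712,204))])
print('jaw angle deg',ang(hi-th)-ang(hi-bh))
```

```text
hinge [0.5179 0.3131] bedhole [0.5288 0.2013] tong [0.4746 0.2098] ears [0.5741 0.3124] [0.5755 0.202 ] pin [0.5412 0.4463] [0.4861 0.4384]
clamp yaw 0.9769410755762067 from ears 0.7601752992487576
origin [0.5368 0.2564] 0.11229255633522837
origin [0.5368 0.2565] 0.11229255633522837
bedcorners [array([0.56  , 0.3314]), array([0.5621, 0.1804]), array([0.5093, 0.3293]), array([0.5112, 0.1808])]
jaw angle deg -28.274538916526097
```

```bash
cat >> h.py <<'E'
def plan(x,y,z,yaw=0.9):
    """yaw: world heading of tool y, deg; tool down"""
    s=sense();A=R.from_quat(s['ee_rot']);c,q=np.cos(np.radians(yaw)),np.sin(np.radians(yaw))
    B=R.from_matrix(np.array([[-q,c,0],[c,q,0],[0,0,-1]]))
    print('lin',np.round(A.inv().apply(np.array([x,y,z])-s['ee_pos'])*1e3,1),'rot',np.round(np.degrees((A.inv()*B).as_rotvec()),1))
E
python3 -c "
from h import *
plan(.44,.235,.15)"
```

```text
lin [-318.5 -240.2   80.6] rot [-0.1  0.1 66.9]
```

Emit:
send_rows(linear=[[-40,-30,10],[-80,-60,20],[-120,-90,30],[-160,-120,40],[-200,-150,50],[-240,-180,60],[-280,-210,70],[-310,-232,78],[-318.5,-240,80.5],[-318.5,-240,80.5],[-318.5,-240,80.5],[-318.5,-240,80.5]], delta_rot=[[0,0,8],[0,0,16],[0,0,24],[0,0,32],[0,0,40],[0,0,48],[0,0,56],[0,0,62],[0,0,66.9],[0,0,66.9],[0,0,66.9],[0,0,66.9]], fingers=[255,255,255,255,255,255,255,255,255,255,255,255])

```text
time: 1.3
ee_pos: [0.4401, 0.2369, 0.1509]
ee_rot: [0.701, 0.713, 0.0, -0.0]
force: [0.3, -0.1, -0.2]
grip_width: 0.003
finger_force: 0.0
```

Run:
```python
from h import *
np.set_printoptions(precision=4,suppress=True)
s=sense();print(s['time'],s['joints'],s['ee_pos'],s['grip_width'],s['force'])
plan(.44,.235,.032)
p,d=cam('wrist');cv2.imwrite('pics/w1.png',p[:,:,::-1])
```

```text
1.3 [0.4065 0.1653 1.9911 0.0005 0.985  0.3884] [0.4401 0.2369 0.1509] 0.002786031359291077 [ 0.2773 -0.132  -0.182 ]
lin [ -2.   -0.1 118.9] rot [ 0.  -0.   0.1]
```

View pics/w1.png

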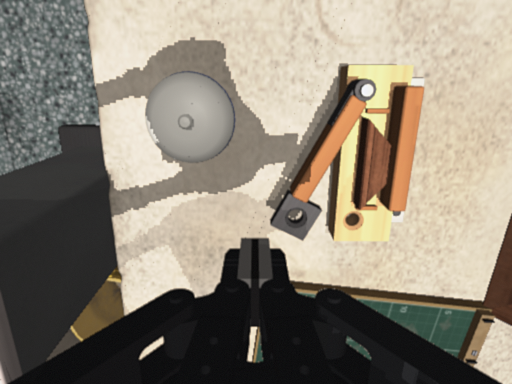

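The wrist view shows the hinge at (366,90), the bed hole at (353,220), the tongue hole at (297,215) and the pot at (190,117), all clear of the fingers at (255,245).

Run:
```python
from h import *
np.set_printoptions(precision=4,suppress=True)
for k,u,v,h in [('hinge',366,90,.05),('bedhole',353,220,.025),('tong',297,215,.039),('potedge',235,117,.03)]: print(k,at_z('wrist',u,v,h),at_d('wrist',u,v))
```

```text
hinge [0.5195 0.3126 0.05  ] [0.5177 0.3127 0.0554]
bedhole [0.5298 0.201  0.025 ] [0.5334 0.1963 0.0141]
tong [0.4774 0.2107 0.039 ] [ 0.4832  0.1945 -0.0002]
potedge [0.4247 0.29   0.03  ] [0.4231 0.2871 0.0011]
```

Emit:
send_rows(linear=[[-2,0,40],[-2,0,80],[-2,0,110],[-2,0,119],[-2,0,119],[-2,0,119]], delta_rot=[[0,0,0],[0,0,0],[0,0,0],[0,0,0],[0,0,0],[0,0,0]], fingers=[255,255,255,255,255,255])

```text
time: 1.95
ee_pos: [0.4416, 0.235, 0.033]
ee_rot: [0.701, 0.713, 0.001, 0.0]
force: [-0.6, 0.2, 0.1]
grip_width: -0.002
finger_force: 0.0
```

Emit:
send_rows(linear=[[0,6,0],[0,12,0],[0,18,0],[0,24,0],[0,30,0],[0,36,0],[0,41,0],[0,45,0],[0,48,0],[0,50,0],[0,51,0],[0,51,0]], delta_rot=[[0,0,0],[0,0,0],[0,0,0],[0,0,0],[0,0,0],[0,0,0],[0,0,0],[0,0,0],[0,0,0],[0,0,0],[0,0,0],[0,0,0]], fingers=[255,255,255,255,255,255,255,255,255,255,255,255])

```text
time: 3.15
ee_pos: [0.4918, 0.2349, 0.0318]
ee_rot: [0.702, 0.713, 0.0, 0.0]
force: [-1.2, -0.3, -1.6]
grip_width: -0.004
finger_force: 0.5
```

Emit:
send_rows(linear=[[0,1.5,0],[0,3,0],[0,4,0],[0,4,0]], delta_rot=[[0,0,0],[0,0,0],[0,0,0],[0,0,0]], fingers=[255,255,255,255])

```text
time: 3.55
ee_pos: [0.4957, 0.2349, 0.0318]
ee_rot: [0.702, 0.712, 0.0, 0.0]
force: [-1.2, -1.1, -1.1]
grip_width: -0.0
finger_force: 0.6
```

Run:
```python
from h import *
p,d=cam('top');cv2.imwrite('pics/t2.png',cv2.resize(p[120:210,200:320,::-1],(800,600),interpolation=2))
```

```text
(no output)
```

View pics/t2.png

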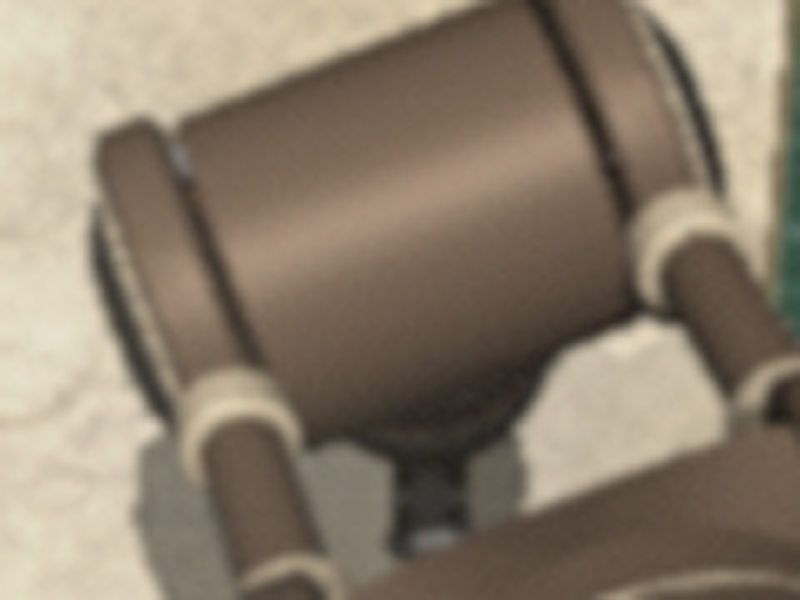

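The arm hides the clamp from the top camera, so I'll push on by force until the jaw seats.

Emit:
send_rows(linear=[[0,1,0],[0,2,0],[0,2,0]], delta_rot=[[0,0,0],[0,0,0],[0,0,0]], fingers=[255,255,255])

```text
time: 3.9
ee_pos: [0.4977, 0.2349, 0.0318]
ee_rot: [0.702, 0.713, 0.0, 0.0]
force: [-1.4, -0.7, -0.1]
grip_width: -0.002
finger_force: 0.6
```

Emit:
send_rows(linear=[[0,1,0],[0,2,0],[0,2,0]], delta_rot=[[0,0,0],[0,0,0],[0,0,0]], fingers=[255,255,255])

```text
time: 4.2
ee_pos: [0.4985, 0.2348, 0.0318]
ee_rot: [0.702, 0.712, -0.001, -0.001]
force: [-4.9, -1.1, 3.8]
grip_width: -0.0
finger_force: 2.5
```

Run:
```python
from h import *
p,d=cam('wrist');cv2.imwrite('pics/w2.png',p[:,:,::-1])
```

```text
(no output)
```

View pics/w2.png

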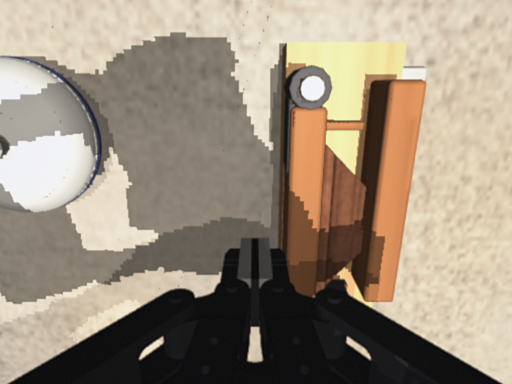

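The jaw lies parallel to the fixed jaw along the strip and the force is rising; I'll press a little more to seat it.

Emit:
send_rows(linear=[[0,1,0],[0,2,0],[0,2.5,0],[0,2.5,0]], delta_rot=[[0,0,0],[0,0,0],[0,0,0],[0,0,0]], fingers=[255,255,255,255])

```text
time: 4.65
ee_pos: [0.4986, 0.2347, 0.0318]
ee_rot: [0.702, 0.712, -0.003, -0.002]
force: [-10.2, -0.7, 9.8]
grip_width: 0.002
finger_force: 5.3
```

Emit:
send_rows(linear=[[0,-10,0],[0,-25,0],[0,-25,-45],[0,-25,-90],[0,-25,-115],[50,-5,-115],[100,15,-115],[150,35,-115],[195,42,-115],[211,42,-115],[211,42,-115],[211,42,-115]], delta_rot=[[0,0,0],[0,0,0],[0,0,0],[0,0,0],[0,0,0],[0,0,0],[0,0,0],[0,0,0],[0,0,0],[0,0,0],[0,0,0],[0,0,0]], fingers=[255,255,255,255,200,100,0,0,0,0,0,0])

```text
time: 5.85
ee_pos: [0.5409, 0.4469, 0.1465]
ee_rot: [0.701, 0.713, 0.0, 0.0]
force: [-0.7, -0.3, -0.1]
grip_width: 1.003
finger_force: 0.0
```

Run:
```python
from h import *
np.set_printoptions(precision=4,suppress=True)
s=sense();print(s['time'],s['ee_pos'],s['ee_rot'])
a,_=cam('wrist');b,_=cam('top')
cv2.imwrite('pics/m3.png',np.vstack([cv2.resize(a[:,:,::-1],(400,300)),cv2.resize(b[128:188,220:300,::-1],(400,300),interpolation=2)]))
```

```text
5.85 [0.5409 0.4469 0.1465] [0.7012 0.713  0.0004 0.0004]
```

View pics/m3.png

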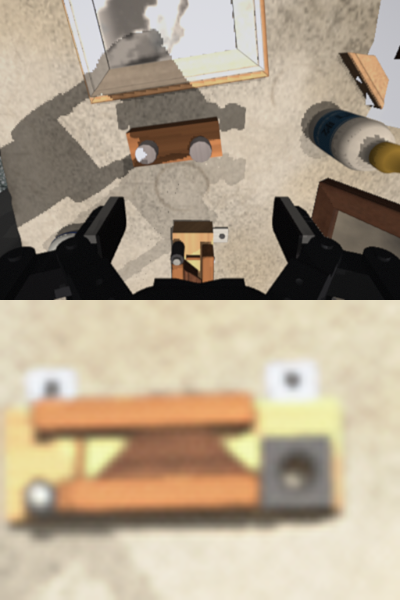

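The jaw is shut, with its tongue hole at (294,170) of the lower crop over the bed hole. In the wrist view the long pin's head is at (200,149) and the short pin's at (146,153). I'll open only partly so as not to touch the short pin.

Run:
```python
from h import *
np.set_printoptions(precision=4,suppress=True)
print('hole',at_z('top',220+294.5/5-.5,128+170.5/5-.5,.039))
p=np.load('wrist.npz')
print('pin guess',at_z('wrist',256,190.5,.06),at_d('wrist',256,190))
g=p['d'];o=[]
for v in range(170,215):
  for u in range(236,277):
    q=at_d('wrist',u,v)
    if q[2]>.052 and q[2]<.07:o.append((*q,u,v))
o=np.array(o);m=(o.min(0)+o.max(0))/2;print(len(o),m,o.max(0)-o.min(0),np.median(o[:,2]))
plan(.5412,.4465,.044)
```

```text
hole [0.5287 0.2027 0.039 ]
pin guess [0.543  0.4503 0.06  ] [0.543  0.4505 0.0597]
684 [  0.5431   0.4481   0.0574 256.     191.5   ] [ 0.0209  0.0213  0.0107 28.     29.    ] 0.06041763832021868
lin [  1.2   0.4 102.5] rot [ 0.   0.  -0.1]
```

Emit:
send_rows(linear=[[2.5,1,0],[2.5,1,0],[2.5,1,40],[2.5,1,75],[2.5,1,95],[2.5,1,102.5],[2.5,1,102.5],[2.5,1,102.5]], delta_rot=[[0,0,0],[0,0,0],[0,0,0],[0,0,0],[0,0,0],[0,0,0],[0,0,0],[0,0,0]], fingers=[135,135,135,135,135,135,135,135])

```text
time: 6.75
ee_pos: [0.5429, 0.4496, 0.0458]
ee_rot: [0.702, 0.712, 0.001, 0.0]
force: [0.0, 0.4, -0.0]
grip_width: 0.471
finger_force: 0.0
```

Emit:
send_rows(linear=[[-1,-0.5,1],[-1,-0.5,1],[-1,-0.5,1],[-1,-0.5,1],[-1,-0.5,1],[-1,-0.5,1],[-1,-0.5,1]], delta_rot=[[0,0,0],[0,0,0],[0,0,0],[0,0,0],[0,0,0],[0,0,0],[0,0,0]], fingers=[135,255,255,255,255,255,255])

```text
time: 7.45
ee_pos: [0.5421, 0.4488, 0.0449]
ee_rot: [0.702, 0.713, 0.001, 0.0]
force: [-0.5, -0.4, 6.5]
grip_width: 0.226
finger_force: 58.7
```

Emit:
send_rows(linear=[[0,0,-10],[0,0,-30],[0,0,-55],[0,0,-80],[0,0,-80],[0,0,-80]], delta_rot=[[0,0,0],[0,0,0],[0,0,0],[0,0,0],[0,0,0],[0,0,0]], fingers=[255,255,255,255,255,255])

```text
time: 8.05
ee_pos: [0.5412, 0.4481, 0.1236]
ee_rot: [0.702, 0.713, 0.0, 0.0]
force: [0.1, -0.3, -1.3]
grip_width: 0.229
finger_force: 59.3
```

Run:
```python
from h import *
np.set_printoptions(precision=4,suppress=True)
s=sense();print(s['time'],s['ee_pos'],s['ee_rot'],s['grip_width'],s['finger_force'])
a,_=cam('wrist');b,_=cam('scene')
cv2.imwrite('pics/m4.png',np.hstack([cv2.resize(a[100:,100:400,::-1],(400,379)),cv2.resize(b[170:330,100:268,::-1],(398,379),interpolation=2)]))
plan(.5290,.202,.12)
```

```text
8.05 [0.5412 0.4481 0.1236] [0.7016 0.7125 0.0003 0.    ] 0.22863884866454146 59.32933330535889
lin [-244.9  -14.7    1.9] rot [-0.2  0.1 -0. ]
```

View pics/m4.png

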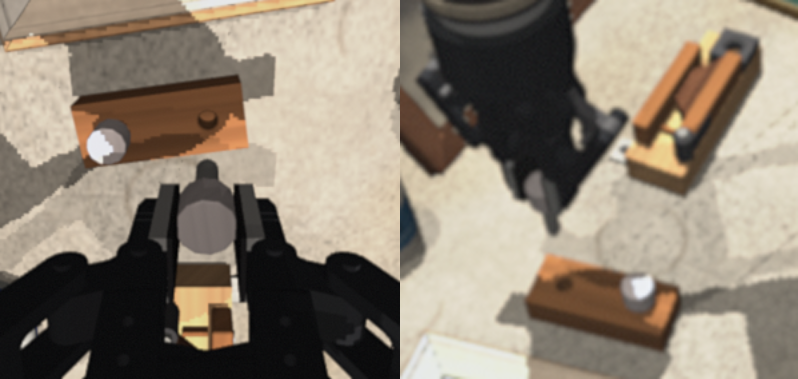

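The long pin is held upright between the fingers, head top at crop (207,225) and tip at (207,165); the short pin is still in the rack.

Run:
```python
from h import *
np.set_printoptions(precision=4,suppress=True)
print('headtop',at_z('wrist',255.2,268.5,.1387),at_d('wrist',255,268),'tip',at_z('wrist',255,223,.0847),at_d('wrist',255,228),sense()['ee_pos'])
```

```text
headtop [0.5425 0.4483 0.1387] [0.5424 0.4487 0.139 ] tip [0.5425 0.4465 0.0847] [0.5424 0.4514 0.1024] [0.5399 0.4471 0.1213]
```

Emit:
send_rows(linear=[[-45,-3,0],[-90,-6,0],[-135,-9,0],[-180,-12,0],[-220,-14,0],[-240,-14.5,5],[-245,-14.5,12],[-245,-14.5,15],[-245,-14.5,15],[-245,-14.5,15]], delta_rot=[[0,0,0],[0,0,0],[0,0,0],[0,0,0],[0,0,0],[0,0,0],[0,0,0],[0,0,0],[0,0,0],[0,0,0]], fingers=[255,255,255,255,255,255,255,255,255,255])

```text
time: 9.15
ee_pos: [0.5304, 0.2041, 0.1078]
ee_rot: [0.701, 0.713, -0.0, -0.0]
force: [0.3, 0.8, -0.6]
grip_width: 0.226
finger_force: 59.3
```

Run:
```python
from h import *
np.set_printoptions(precision=4,suppress=True)
s=sense();print(s['time'],s['ee_pos'],s['grip_width'],s['finger_force'])
a,_=cam('wrist')
print(sense()['ee_pos'])
cv2.imwrite('pics/w5.png',cv2.resize(a[90:330,150:350,::-1],(500,600)))
plan(.5287,.202,.085)
```

```text
9.15 [0.5304 0.2041 0.1078] 0.2259761463170744 59.33238208293915
[0.5306 0.2042 0.1082]
lin [-2.1 -1.9 23.2] rot [ 0.  -0.   0.1]
```

View pics/w5.png

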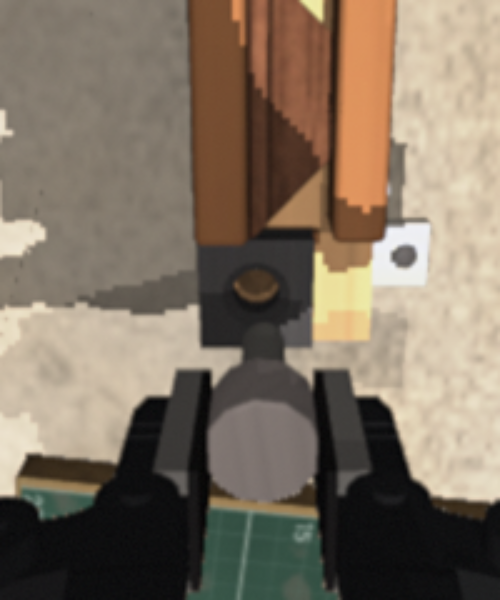

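The tongue hole is at crop (255,288), the pin tip at about (264,328) and the head top at (263,450).

Run:
```python
from h import *
np.set_printoptions(precision=4,suppress=True)
f=lambda u,v,h:at_z('wrist',150+(u+.5)/2.5-.5,90+(v+.5)/2.5-.5,h)
z=sense()['ee_pos'][2]
print('hole',f(255,288,.039),'tip',f(264,326,z-.039),'head',f(263,450,z+.015))
```

```text
hole [0.5294 0.2028 0.039 ] tip [0.5318 0.2045 0.0692] head [0.5315 0.2039 0.1232]
```

Emit:
send_rows(linear=[[-1.5,-2,0],[-1.5,-2,8],[-1.5,-2,18],[-1.5,-2,26],[-1.5,-2,32],[-1.5,-2,38],[-1.5,-2,42],[-1.5,-2,42]], delta_rot=[[0,0,0],[0,0,0],[0,0,0],[0,0,0],[0,0,0],[0,0,0],[0,0,0],[0,0,0]], fingers=[255,255,255,255,255,255,255,255])

```text
time: 10.0
ee_pos: [0.528, 0.2011, 0.0655]
ee_rot: [0.702, 0.712, -0.001, -0.0]
force: [1.1, 0.2, -0.2]
grip_width: 0.231
finger_force: 59.3
```

Entering freely; continue down.

Emit:
send_rows(linear=[[0,0,5],[0,0,10],[0,0,14],[0,0,18],[0,0,20],[0,0,20]], delta_rot=[[0,0,0],[0,0,0],[0,0,0],[0,0,0],[0,0,0],[0,0,0]], fingers=[255,255,255,255,255,255])

```text
time: 10.6
ee_pos: [0.5282, 0.2012, 0.0458]
ee_rot: [0.702, 0.713, -0.0, -0.0]
force: [-0.4, 0.6, -0.6]
grip_width: 0.228
finger_force: 59.3
```

Emit:
send_rows(linear=[[0,0,2],[0,0,3.5],[0,0,5],[0,0,5]], delta_rot=[[0,0,0],[0,0,0],[0,0,0],[0,0,0]], fingers=[255,255,255,255])

```text
time: 11.0
ee_pos: [0.5287, 0.2013, 0.042]
ee_rot: [0.702, 0.713, -0.0, -0.0]
force: [-1.7, -0.9, 4.2]
grip_width: 0.229
finger_force: 59.9
```

Emit:
send_rows(linear=[[0,0,1],[0,0,1.5],[0,0,1.5]], delta_rot=[[0,0,0],[0,0,0],[0,0,0]], fingers=[255,255,255])

```text
time: 11.3
ee_pos: [0.5288, 0.2013, 0.0419]
ee_rot: [0.702, 0.713, -0.0, -0.0]
force: [-4.2, -1.5, 12.5]
grip_width: 0.229
finger_force: 60.7
```

Emit:
send_rows(linear=[[0,0,-1],[0,0,-2],[0,0,-2],[0,0,-30],[0,0,-70],[25,4,-80],[50,8,-80],[55,9,-80],[55,9,-80],[55,9,-80]], delta_rot=[[0,0,0],[0,0,0],[0,0,0],[0,0,0],[0,0,0],[0,0,0],[0,0,0],[0,0,0],[0,0,0],[0,0,0]], fingers=[135,135,135,135,50,0,0,0,0,0])

```text
time: 12.3
ee_pos: [0.5357, 0.2556, 0.1186]
ee_rot: [0.702, 0.713, -0.001, -0.0]
force: [-0.4, -0.3, 0.2]
grip_width: 0.997
finger_force: 0.0
```

Run:
```python
from h import *
np.set_printoptions(precision=4,suppress=True)
s=sense();print(s['time'],s['ee_pos'],s['grip_width'])
a,_=cam('scene');w,_=cam('wrist')
cv2.imwrite('pics/m6.png',np.hstack([cv2.resize(a[170:290,170:290,::-1],(380,380),interpolation=2),cv2.resize(w[:,100:420,::-1],(400,380))*1]))
plan(.5368,.2568,.028)
```

```text
12.3 [0.5357 0.2556 0.1186] 0.9974647698871847
lin [ 1.5  1.1 90.8] rot [-0.1  0.1 -0.1]
```

View pics/m6.png

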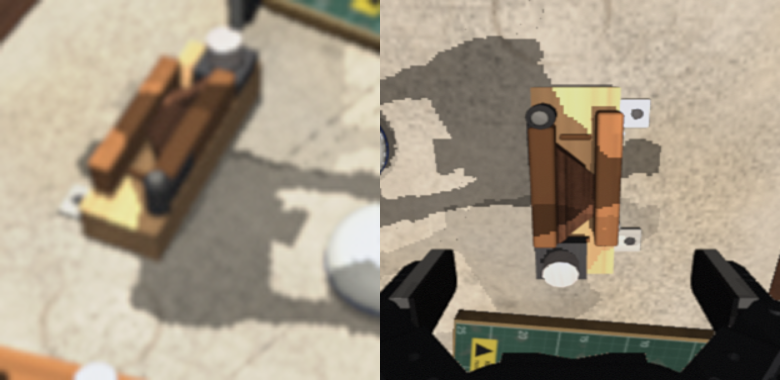

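The pin's head sits flat on the tongue beside the closed jaw, and the open fingers straddle both jaws. Now I go down and squeeze.

Emit:
send_rows(linear=[[1.5,1,35],[1.5,1,65],[1.5,1,85],[1.5,1,92],[1.5,1,92],[1.5,1,92]], delta_rot=[[0,0,0],[0,0,0],[0,0,0],[0,0,0],[0,0,0],[0,0,0]], fingers=[0,0,0,0,0,0])

```text
time: 13.0
ee_pos: [0.5385, 0.2579, 0.0286]
ee_rot: [0.702, 0.712, 0.001, 0.0]
force: [0.2, 0.0, 1.2]
grip_width: 1.001
finger_force: 0.0
```

Emit:
send_rows(linear=[[0,0,0],[0,0,0],[0,0,0],[0,0,0],[0,0,0],[0,0,0],[0,0,0],[0,0,0]], delta_rot=[[0,0,0],[0,0,0],[0,0,0],[0,0,0],[0,0,0],[0,0,0],[0,0,0],[0,0,0]], fingers=[80,100,255,255,255,255,255,255])

```text
time: 13.8
ee_pos: [0.5368, 0.2581, 0.0293]
ee_rot: [0.701, 0.713, -0.001, -0.001]
force: [-3.7, -0.4, 7.1]
grip_width: 0.564
finger_force: 63.4
```

Emit:
send_rows(linear=[[0,0,0],[0,0,0],[0,0,0],[0,0,0],[0,0,0]], delta_rot=[[0,0,0],[0,0,0],[0,0,0],[0,0,0],[0,0,0]], fingers=[255,255,255,255,255])

```text
time: 14.3
ee_pos: [0.5368, 0.2581, 0.0293]
ee_rot: [0.701, 0.713, -0.001, -0.001]
force: [-3.0, -0.7, 7.5]
grip_width: 0.563
finger_force: 63.4
```

```bash
python3 -c "
from h import *
s=sense();print(s['force'],s['finger_force'],s['grip_width']);print(hand_in())"
```

```text
[-3.01047307 -0.66772143  7.49764179] 63.42270255088806 0.5626464712912033
the job is handed in; nothing more can be done
None
```

I shut the jaw against the strip, pushed the long pin down until its head sat on the tongue, and handed the job in at about 14 s with the gripper still squeezing both jaws at about 63 N; the short pin, tin and pot were not touched, and no verdict came back.

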